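# Draw the hand scanner from its cradle and hold it on the carton's label

## Task

Draw the hand scanner straight up out of its charging cradle and point it at the bar label on the lid of the labelled carton: its window looks slanting down at about 45 degrees at the middle of the label from about 12 cm away, with the scanner's width lying along the long side of the label, so that its scan line crosses all the bars. Finish while still holding it there, raised and still, touching nothing else with it; do not bump the carton with it, and leave the cartons, vials and tape roll where they are.

Things in the scene. Friction and masses are not known exactly. Their poses are not given: they have to be found in the camera images.
- scanner: pistol-shaped code scanner, 0.14-0.28 kg, loose, upright in cradle. Origin at the centre of the handle's foot, z up the handle, nose (window) toward -x. Handle 32 (x) x 28 (y) mm, z 0 to 107 mm; grey head x -70 to 30, y -23 to 23, z 105 to 147 mm with flat upright sides: grip across y at (-20, 0, 126) mm, from above or leaned up to 0.4 rad about y. Centre of mass near (-12, 0, 97) mm
- window (a point): middle of the scanner's window, on the front face of the head at (-70, 0, 126) mm in the scanner's frame, with the same axes as the scanner: the view goes out along its -x, the scan line lies along its y
- cradle: black charging cradle, fixed, in any of three places, turned up to 0.8 rad: foot plate 120 x 90 x 12 mm, in its middle an open well 38 (x) x 34 (y) mm inside, walls 6 mm, floor at z = 12 mm, rim at z = 68 mm. Origin under its centre, z up. The scanner's handle stands 56 mm deep in the well with 3 mm play, nose to the cradle's -x, not latched: it just lifts out
- carton: closed yellow and orange carton with the bar label on its lid, 110 (x) x 160 (y) x 60 (z) mm, 1.1 kg, loose. Origin at the centre of its underside, z up; turned up to 0.5 rad
- label (a point): middle of the white label with black bars, on the carton's lid at (12, 25, 60.6) mm in the carton's frame, same axes. Label 50 mm (x) by 80 mm (y, long side); the bars run along x, side by side along y. View it from the carton's +x side (the scanner's nose then points back to the robot, its y parallel to the carton's y) or from the -x side, which is harder to reach
- plain_carton: the same carton without a label, 110 x 160 x 60 mm, loose. Origin at the centre of its underside
- vial_a: small amber vial with a cap, 26 mm across, 61 mm high, standing upright, loose. Origin at the centre of its underside
- vial_b: another such vial, same size and origin
- tape: cardboard-brown roll of tape lying flat, 90 mm across, 48 mm high, loose. Origin at the centre of its underside
Things that resemble listed ones, but are neither listed nor needed, are in the scene too. Leave any pink or purple look-alike of the cradle alone.

How it is judged:
On the way:
1. the scanner is drawn clear of the cradle's well, held in the fingers (z of scanner in the frame of cradle above 0.072 m and contact force between scanner and the fingers above 2 N and contact force between scanner and cradle below 0.2 N), for 0.1 s.
At the end, for the whole second after the job is handed in: Held still in the fingers alone, foot over 40 mm and window over 90 mm up, touching nothing else. Label middle 70-180 mm before the window, within 25 mm (y) and 20 mm (z) of the line of view, which slants 28-62 degrees down; scanner y within 0.3 rad of the label's long side, either way (contact force between scanner and the fingers above 2 N and contact force between scanner and cradle below 0.2 N and contact force between scanner and carton below 0.2 N and contact force between scanner and plain_carton below 0.2 N and contact force between scanner and vial_a below 0.2 N and contact force between scanner and vial_b below 0.2 N and contact force between scanner and tape below 0.2 N and height (world z) of scanner above 0.04 m and height (world z) of window above 0.09 m and x of label in the frame of window between -0.18 and -0.07 m and y of label in the frame of window between -0.025 and 0.025 m and z of label in the frame of window between -0.02 and 0.02 m and angle between window's own x axis and vertical between 0.48 and 1.09 rad and angle between the y axis of window and the y axis of label, either way round below 0.3 rad and linear speed of scanner below 0.03 m/s and angular speed of scanner below 0.2 rad/s); the arm keeps its last pose, push and grip.
It fails at once if the labelled carton was bumped with the scanner (over 2 N) (contact force between scanner and carton above 2 N).
It fails at once if a carton was shifted by more than 10 mm (distance of any of carton, plain_carton from where it was at the start of the episode above 0.01 m).
It fails at once if a vial or the tape roll was shifted by more than 10 mm (distance of any of vial_a, vial_b, tape from where it was at the start of the episode above 0.01 m).
It also fails if it takes over 35 s, if anything falls off the work surface, if the arm or the gripper's body presses on something with over 40 N, if the wrist force passes 120 N, or if a joint passes its speed limit or range.

## Robot

A 6-joint arm with a two-finger parallel gripper is mounted at the origin on the work surface. World frame = base frame: x ahead of the robot, y to its left, z up, the work surface at z = 0. Lengths are in m, angles in rad, forces in N, time in s.
With the tool pointing down it reaches from about 0.4 to 0.825 m from the base axis. Payload 7 kg.
Tool frame: the origin (TCP) lies at the very end of the fingers, on their centre line; the grasp point (between the pads) lies 19 mm behind it; z points along the fingers, y is the line along which they close (so a half turn about z gives the same grasp; the last joint's range is limited). The gripper opens to 88 mm and grips with 3 to 60 N. Pads are 19 mm wide; open, the fingers measure 130 mm over their backs; the gripper's body (78 mm by 193 mm) begins 47 mm behind the grasp point.
Start: joints at [1.478, 0.359, 0.012, 0, -1.224, -0.288], TCP at [0.251, 0.627, 0.227] pointing down, gripper open.
Joint ranges: [-3.07, 3.07], [-1.43, 2.12], [-1.02, 1.25], [-3.03, 1.67], [-3.05, -0], [-3.03, 3.03]. Speed limits (rad/s): [2.39, 2.39, 3.01, 3.14, 3.14, 3.14].

## Interface

Orientations are given as [roll, pitch, yaw] about the fixed x, y, z axes, in that order (R = Rz(yaw) Ry(pitch) Rx(roll)).
In Python, from station import * gives the robot as it stands.
- The arm moves only by the tool servo_tool, never from a script. Its argument "moves" is a list of rows, each an object of numbers: "jaw": the opening, from 0 (shut) to 1 (fully open); "dx", "dy", "dz": the shift along the world's x, y, z in m; "roll": the turn about the world's z in degrees. A call has exactly 10 rows; each row shifts and turns the commanded pose from where the row before left it; what a row does not reach is not made up. A row lasts 1/8 s, in which the tool goes at most 62.5 mm and 10.7 degrees, less where a joint would pass 70% of its speed; a pose out of reach is approached as far as the arm can. A call with a gripper value outside its range is refused whole. The fingers move at their own pace and stop on an object; "newtons" is the grip in N (left out, the last holds). Time passes only in rows, so rows that do not move let the fingers close, or fill a call up. It gives the time, the measured TCP pose, the force, the opening and the grip force at its end, in the units of the state.
- get_state(): the state, without advancing time (a new reading comes with each control period).
- grab_frame(name): name is "scene" or "top"; returns (picture, depth): 420x560x3 uint8, red, green, blue; 420x560 float32, m along the optical axis (not along the pixel's ray), 0 where there is no reading.
- calibration(name): a dict with "intrinsics" (3x3 intrinsics, pixels), "k1" (the pictures are not rectified: a ray, as slopes to the right and down, at radius r is drawn at 1 + k1 r^2 times it, then the intrinsics apply), "R" (3x3) and "t" (3): a world point X has camera coordinates R X + t. Camera axes: x right, y down, z forward; pixel columns grow to the right and rows downward; lengths in m; the calibration is good to about 2 mm. A picture is of the moment at which its call begins. calibration takes no time and is no camera call.
- job_done(): hands the job in; it is judged then, once.
The state is a dict: "t": time; "q": joint angles; "qd": joint speeds; "joint_efforts": joint torques, N m; "eef_pos": TCP position; "ee_rot": TCP orientation; "force": force on the tool from outside, world axes, zero at the start; "moment": the same for the moment, N m; "width": finger opening in m; "gripper_force": force on a finger pad.
Only numpy, scipy, OpenCV 4.12 (cv2) and the standard library are available. Lean on these libraries where they do the work, as an engineer would, in place of code of your own. Each camera call takes 0.05 s, during which the arm holds its last target. There are 200 camera calls.

## Working session

There is one attempt and no reset: what is moved stays moved. The work goes in short steps, Python scripts to look and compute and a tool call to move; the robot and the scene stay as the last step left them, time stands still between calls to the robot, and variables do not carry over. Pictures are saved under pics/ and viewed, at most 10 in all, crops included, and the job is handed in when it is done.

Besides the shell and the picture viewer there is one more tool, called as name(argument=value, ...) on one line, values as JSON. servo_tool: Moves the arm, as the interface text tells. Its arguments: {"type":"object","properties":{"moves":{"type":"array","items":{"type":"object","properties":{"jaw":{"type":"number"},"dx":{"type":"number"},"dy":{"type":"number"},"dz":{"type":"number"},"roll":{"type":"number"}}}},"newtons":{"type":"number"}},"required":["moves"]}

```bash
mkdir -p pics
cat > h.py <<'E'
from station import *
import numpy as np, cv2
def save(n,f):
    p,d=grab_frame(n); cv2.imwrite(f'pics/{f}.png',p[:,:,::-1]); np.savez(f'pics/{f}.npz',p=p,d=d); return p,d
def rays(n,uv):
    c=calibration(n);K=np.array(c['intrinsics'],float);R=np.array(c['R']);t=np.array(c['t'])
    k=c['k1']; uv=np.array(uv,float).reshape(-1,1,2)
    s=cv2.undistortPoints(uv,K,np.array([k,0,0,0.])).reshape(-1,2)
    D=np.c_[s,np.ones(len(s))]
    return -R.T@t, D@R     # origin, directions with unit optical depth
def onplane(n,uv,z):
    o,D=rays(n,uv); return o+D*((z-o[2])/D[:,2])[:,None]
def pts(n,uv,d):
    o,D=rays(n,uv); uv=np.array(uv,int); return o+D*d[uv[:,1],uv[:,0]][:,None]
E
python3 - <<'E'
from h import *
for n in('scene','top'):
    save(n,n+'0'); c=calibration(n); print(n,np.round(-np.array(c['R']).T@c['t'],3),c['k1'])
print(get_state())
E
```

```text
scene [ 0.797 -0.432  0.721] -0.07680356767810269
top [0.334 0.054 1.146] -0.11110001491571872
{'t': 0.1, 'q': array([ 1.47810726e+00,  3.59322435e-01,  1.11492565e-02, -3.08059299e-04,
       -1.22407083e+00, -2.88101310e-01]), 'qd': array([-1.69923498e-03, -2.01793485e-03,  1.53526965e-03,  1.93571338e-03,
       -1.32009208e-05, -1.41503329e-03]), 'joint_efforts': array([-4.99848138e-04, -5.84165275e+01,  2.93749988e+01,  7.01554075e+00,
        1.01995678e-02, -4.62542789e-05]), 'eef_pos': array([0.25072959, 0.62624362, 0.22571128]), 'ee_rot': array([ 3.14012234e+00, -1.33698009e-04, -3.80895175e-01]), 'force': array([0.24261273, 0.70023417, 0.13013981]), 'moment': array([0.00549852, 0.00658345, 0.00524822]), 'gripper_force': 0.0, 'width': 0.08780570470505727}
```

View pics/scene0.png

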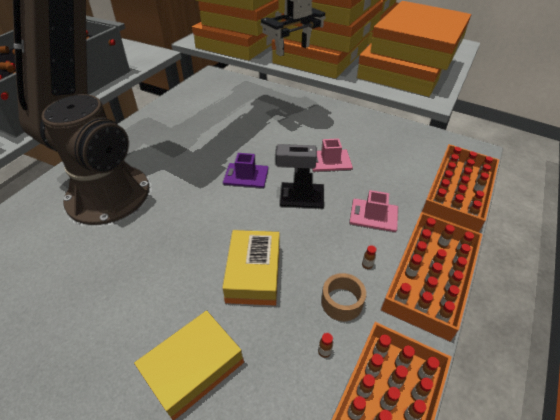

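View pics/top0.png

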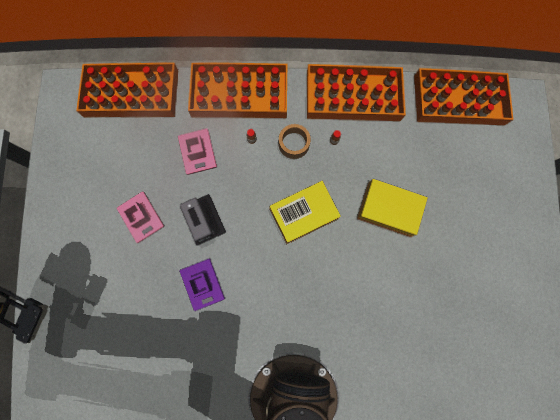

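Scene: scanner at about (297,170), labelled carton at (253,265), tape at (344,296), vials at (370,257) and (326,344). Top: scanner (203,220), labelled carton (305,212) with label (295,211), tape (294,141), and vials (251,135) and (336,136).

Run:
```python
from h import *
def grid(n,x0,x1,y0,y1):
    z=np.load(f'pics/{n}0.npz');p,d=z['p'],z['d']
    v,u=np.mgrid[y0:y1,x0:x1];uv=np.c_[u.ravel(),v.ravel()]
    uv=uv[d[uv[:,1],uv[:,0]]>0]
    return uv,pts(n,uv,d),p[uv[:,1],uv[:,0]].astype(int)
def rect(P):
    (c,s,a)=cv2.minAreaRect((P[:,:2]*1000).astype(np.float32)); b=cv2.boxPoints((c,s,a)); e=b[1]-b[0];f=b[2]-b[1]
    l=e if np.hypot(*e)>np.hypot(*f) else f
    return np.round(c,1),np.round(s,1),'long dir',np.round(np.degrees(np.arctan2(l[1],l[0])),1)
for n,b in(('top',(160,240,180,255)),('scene',(260,340,130,215))):
    uv,P,C=grid(n,*b)
    m=(P[:,2]>.147)&(P[:,2]<.170); print(n,'head',m.sum(),rect(P[m]),np.median(P[m,2]))
    m2=(P[:,2]>.004)&(P[:,2]<.020)&(C.max(1)<60);print('plate',m2.sum(),rect(P[m2]),np.median(P[m2,2]))
    print('other z hist',np.histogram(P[:,2],bins=[-.01,.004,.02,.06,.08,.1,.12,.147,.17])[0])
for n,b in(('top',(260,350,170,250)),('scene',(215,290,220,310))):
    uv,P,C=grid(n,*b)
    m=(P[:,2]>.052)&(P[:,2]<.068); print(n,'lid',m.sum(),rect(P[m]),np.median(P[m,2]))
    w=m&(C.max(1)-C.min(1)<50); Q=onplane(n,uv[w],.0606); print('label',w.sum(),rect(Q),Q.mean(0))
for n,b in(('top',(225,360,115,165)),):
    uv,P,C=grid(n,*b)
    for nm,x in(('va',(240,262)),('tape',(272,316)),('vb',(325,347))):
        m=(P[:,2]>.03)&(uv[:,0]>x[0])&(uv[:,0]<x[1]);print(nm,rect(P[m]),P[m,2].max())
# upscaled crop
a=cv2.imread('pics/top0.png')[180:260,160:240];b=cv2.imread('pics/scene0.png')[125:215,255:345]
cv2.imwrite('pics/c.png',np.hstack([cv2.resize(a,(390,390),interpolation=2),cv2.resize(b,(390,390),interpolation=2)]))
```

```text
top head 767 (array([462.9, 252.4]), array([103. ,  44.9]), 'long dir', np.float32(26.0)) 0.1601094704550602
plate 469 (array([482.2, 260.2]), array([119.7,  87.8]), 'long dir', np.float32(25.0)) 0.012920938988869146
other z hist [4044 1026   33   46    0    0   56  767]
scene head 583 (array([461.1, 248.3]), array([102.4,  47.8]), 'long dir', np.float32(25.0)) 0.1576041104060376
plate 763 (array([481.2, 257.7]), array([116.4,  89.8]), 'long dir', np.float32(25.6)) 0.010953715574881229
other z hist [3677 1212  491  310   85   70  346  583]
top lid 2429 (array([503. , -20.4]), array([110.6, 160.2]), 'long dir', np.float32(-63.2)) 0.06156177837416821
label 539 (array([490.9, -17.1]), array([ 92.7, 143.7]), 'long dir', np.float32(-63.2)) [0.50154822 0.00612233 0.0606    ]
scene lid 3015 (array([500.6, -24. ]), array([110.2, 160.9]), 'long dir', np.float32(-63.2)) 0.05876658920438149
label 605 (array([479.5,  -1.4]), array([99.7, 83.1]), 'long dir', np.float32(19.7)) [0.50142353 0.00305568 0.0606    ]
va (array([718.7, 129.8]), array([22.1, 22. ]), 'long dir', np.float32(75.0)) 0.0676278704459583
tape (array([706.7,   8. ]), array([88.9, 86.7]), 'long dir', np.float32(0.9)) 0.05551560961147395
vb (array([ 748.1, -117.7]), array([42.3, 80.3]), 'long dir', np.float32(-0.5)) 0.06763226458652594
```

View pics/c.png

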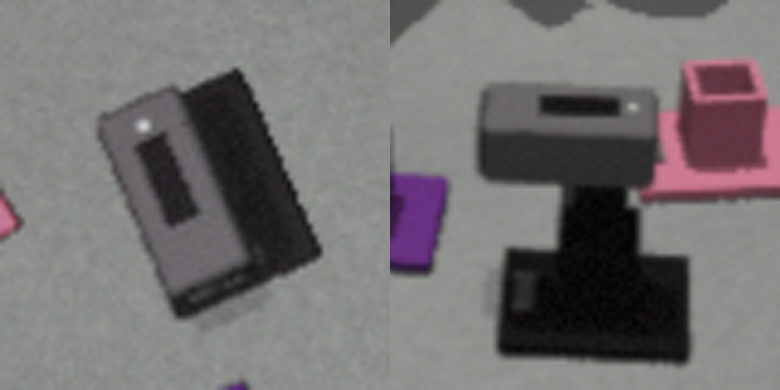

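Top view of the crop: the white spot marks the rear of the head and the nose points to the robot. That gives cradle (0.4815, 0.259) at yaw 25.5°, label (0.501, 0.005, 0.061) and carton yaw 26.8°. The tool can't tilt, so I'll grip the rear of the head, lift it, and let or make the scanner pivot nose-down between the pads.

servo_tool(moves=[{"dx":0.03,"dy":-0.045,"roll":6,"jaw":1},{"dx":0.03,"dy":-0.045,"roll":6},{"dx":0.03,"dy":-0.045,"roll":6},{"dx":0.03,"dy":-0.045,"roll":6},{"dx":0.03,"dy":-0.045,"roll":6},{"dx":0.03,"dy":-0.045,"roll":6},{"dx":0.03,"dy":-0.045,"roll":6},{"dx":0.029,"dy":-0.048,"roll":5.3},{},{}], newtons=30)

```text
$.moves[0]: bad value
```

servo_tool(moves=[{"dx":0.03,"dy":-0.045,"dz":0,"roll":6,"jaw":1},{"dx":0.03,"dy":-0.045,"dz":0,"roll":6,"jaw":1},{"dx":0.03,"dy":-0.045,"dz":0,"roll":6,"jaw":1},{"dx":0.03,"dy":-0.045,"dz":0,"roll":6,"jaw":1},{"dx":0.03,"dy":-0.045,"dz":0,"roll":6,"jaw":1},{"dx":0.03,"dy":-0.045,"dz":0,"roll":6,"jaw":1},{"dx":0.03,"dy":-0.045,"dz":0,"roll":6,"jaw":1},{"dx":0.029,"dy":-0.048,"dz":0,"roll":5.3,"jaw":1},{"dx":0,"dy":0,"dz":0,"roll":0,"jaw":1},{"dx":0,"dy":0,"dz":0,"roll":0,"jaw":1}], newtons=30)

```text
t: 1.35
eef_pos: [0.4899, 0.2634, 0.2263]
ee_rot: [-3.142, 0.0, 0.443]
force: [-0.8, 0.1, -1.1]
width: 0.0879
gripper_force: 0.0
```

servo_tool(moves=[{"dx":0,"dy":0,"dz":-0.025,"roll":0,"jaw":1},{"dx":0,"dy":0,"dz":-0.025,"roll":0,"jaw":1},{"dx":0,"dy":0,"dz":-0.025,"roll":0,"jaw":1},{"dx":0,"dy":0,"dz":-0.018,"roll":0,"jaw":1},{"dx":0,"dy":0,"dz":-0.01,"roll":0,"jaw":1},{"dx":0,"dy":0,"dz":0,"roll":0,"jaw":0.3},{"dx":0,"dy":0,"dz":0,"roll":0,"jaw":0.3},{"dx":0,"dy":0,"dz":0,"roll":0,"jaw":0.3},{"dx":0,"dy":0,"dz":0,"roll":0,"jaw":0.3},{"dx":0,"dy":0,"dz":0,"roll":0,"jaw":0.3}], newtons=30)

```text
t: 2.6
eef_pos: [0.49, 0.2636, 0.1239]
ee_rot: [-3.141, -0.001, 0.445]
force: [0.5, 0.1, 0.8]
width: 0.0456
gripper_force: 29.9
```

Gripped at 46 mm. I'll lift straight up 90 mm and look.

servo_tool(moves=[{"dx":0,"dy":0,"dz":0.01,"roll":0,"jaw":0.3},{"dx":0,"dy":0,"dz":0.012,"roll":0,"jaw":0.3},{"dx":0,"dy":0,"dz":0.015,"roll":0,"jaw":0.3},{"dx":0,"dy":0,"dz":0.015,"roll":0,"jaw":0.3},{"dx":0,"dy":0,"dz":0.015,"roll":0,"jaw":0.3},{"dx":0,"dy":0,"dz":0.015,"roll":0,"jaw":0.3},{"dx":0,"dy":0,"dz":0.008,"roll":0,"jaw":0.3},{"dx":0,"dy":0,"dz":0,"roll":0,"jaw":0.3},{"dx":0,"dy":0,"dz":0,"roll":0,"jaw":0.3},{"dx":0,"dy":0,"dz":0,"roll":0,"jaw":0.3}])

```text
t: 3.85
eef_pos: [0.4896, 0.2634, 0.2129]
ee_rot: [3.141, 0.001, 0.445]
force: [-0.4, 0.1, -2.4]
width: 0.0459
gripper_force: 29.9
```

Run:
```python
from h import *
p,d=save('scene','s1'); cv2.imwrite('pics/s1c.png',cv2.resize(cv2.imread('pics/s1.png')[60:220,220:400],(675,600)))
```

```text
(no output)
```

View pics/s1c.png

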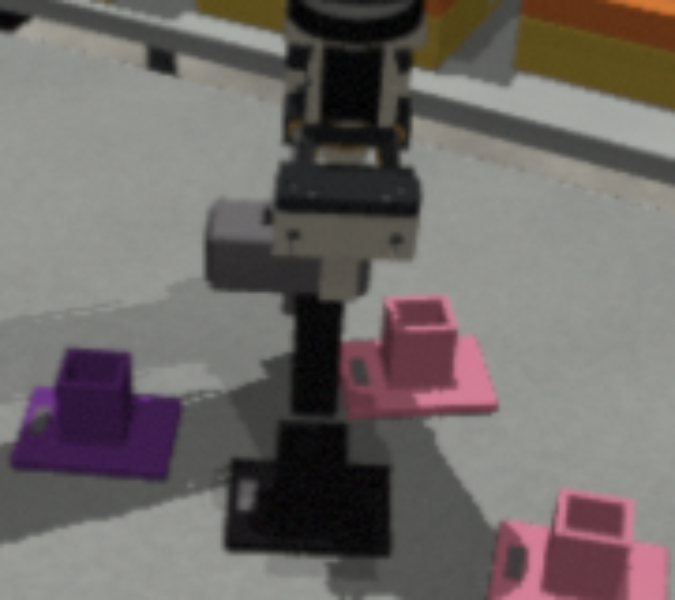

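Scanner is upright and clear of the cradle (foot about 30 mm above the rim). Next I'll put the handle behind the fixed cradle's well and lever it nose-down at a light grip.

servo_tool(moves=[{"dx":0.01,"dy":0.005,"dz":0,"roll":0,"jaw":0.3},{"dx":0.015,"dy":0.007,"dz":0,"roll":0,"jaw":0.3},{"dx":0.012,"dy":0.006,"dz":0,"roll":0,"jaw":0.3},{"dx":0.009,"dy":0.004,"dz":0,"roll":0,"jaw":0.3},{"dx":0,"dy":0,"dz":0,"roll":0,"jaw":0.3},{"dx":0,"dy":0,"dz":-0.02,"roll":0,"jaw":0.3},{"dx":0,"dy":0,"dz":-0.02,"roll":0,"jaw":0.3},{"dx":0,"dy":0,"dz":-0.015,"roll":0,"jaw":0.3},{"dx":0,"dy":0,"dz":-0.01,"roll":0,"jaw":0.3},{"dx":0,"dy":0,"dz":0,"roll":0,"jaw":0.3}])

```text
t: 5.15
eef_pos: [0.5356, 0.2854, 0.148]
ee_rot: [3.141, 0.001, 0.445]
force: [-0.4, -0.3, -1.5]
width: 0.0459
gripper_force: 29.9
```

servo_tool(moves=[{"dx":-0.008,"dy":-0.004,"dz":0,"roll":0,"jaw":0.3},{"dx":-0.008,"dy":-0.004,"dz":0,"roll":0,"jaw":0.3},{"dx":-0.008,"dy":-0.004,"dz":0,"roll":0,"jaw":0.3},{"dx":-0.008,"dy":-0.004,"dz":0,"roll":0,"jaw":0.3},{"dx":-0.008,"dy":-0.004,"dz":0,"roll":0,"jaw":0.3},{"dx":-0.008,"dy":-0.004,"dz":0,"roll":0,"jaw":0.3},{"dx":0,"dy":0,"dz":0,"roll":0,"jaw":0.3},{"dx":0,"dy":0,"dz":0,"roll":0,"jaw":0.3},{"dx":0,"dy":0,"dz":0,"roll":0,"jaw":0.3},{"dx":0,"dy":0,"dz":0,"roll":0,"jaw":0.3}], newtons=10)

```text
t: 6.4
eef_pos: [0.4879, 0.2616, 0.1483]
ee_rot: [3.141, 0.001, 0.445]
force: [0.2, -0.4, -1.4]
width: 0.0462
gripper_force: 10.0
```

Run:
```python
from h import *
p,d=save('scene','s2'); cv2.imwrite('pics/s2c.png',cv2.resize(cv2.imread('pics/s2.png')[60:220,220:400],(675,600)))
```

```text
(no output)
```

View pics/s2c.png

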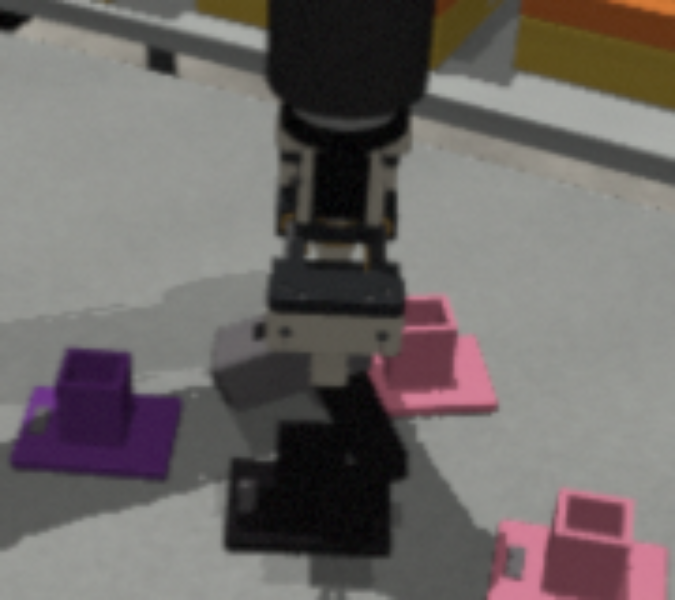

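The scanner pivots in the pads as planned (about 25–30° now). I'll continue, then clamp hard, back off and lift.

servo_tool(moves=[{"dx":-0.008,"dy":-0.004,"dz":0,"roll":0,"jaw":0.3},{"dx":-0.008,"dy":-0.004,"dz":0,"roll":0,"jaw":0.3},{"dx":-0.008,"dy":-0.004,"dz":0,"roll":0,"jaw":0.3},{"dx":-0.008,"dy":-0.004,"dz":0,"roll":0,"jaw":0.3},{"dx":0,"dy":0,"dz":0,"roll":0,"jaw":0.3},{"dx":0,"dy":0,"dz":0,"roll":0,"jaw":0.3},{"dx":0,"dy":0,"dz":0,"roll":0,"jaw":0.3},{"dx":0,"dy":0,"dz":0,"roll":0,"jaw":0.3},{"dx":0,"dy":0,"dz":0,"roll":0,"jaw":0.3},{"dx":0,"dy":0,"dz":0,"roll":0,"jaw":0.3}])

```text
t: 7.7
eef_pos: [0.4559, 0.2456, 0.1485]
ee_rot: [3.142, 0.0, 0.445]
force: [-0.2, 0.6, -2.0]
width: 0.046
gripper_force: 10.0
```

servo_tool(moves=[{"dx":0,"dy":0,"dz":0,"roll":0,"jaw":0.3},{"dx":0,"dy":0,"dz":0,"roll":0,"jaw":0.3},{"dx":0.005,"dy":0.002,"dz":0.005,"roll":0,"jaw":0.3},{"dx":0.01,"dy":0.005,"dz":0.015,"roll":0,"jaw":0.3},{"dx":0.005,"dy":0.002,"dz":0.025,"roll":0,"jaw":0.3},{"dx":0,"dy":0,"dz":0.025,"roll":0,"jaw":0.3},{"dx":0,"dy":0,"dz":0.025,"roll":0,"jaw":0.3},{"dx":0,"dy":0,"dz":0.015,"roll":0,"jaw":0.3},{"dx":0,"dy":0,"dz":0,"roll":0,"jaw":0.3},{"dx":0,"dy":0,"dz":0,"roll":0,"jaw":0.3}], newtons=45)

```text
t: 8.95
eef_pos: [0.4754, 0.2543, 0.2575]
ee_rot: [3.141, 0.002, 0.445]
force: [0.7, -0.3, -1.9]
width: 0.0459
gripper_force: 45.0
```

Run:
```python
from h import *
p,d=save('scene','s3'); cv2.imwrite('pics/s3c.png',cv2.resize(cv2.imread('pics/s3.png')[30:190,210:390],(675,600)))
save('top','t3')
```

```text
(no output)
```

View pics/s3c.png

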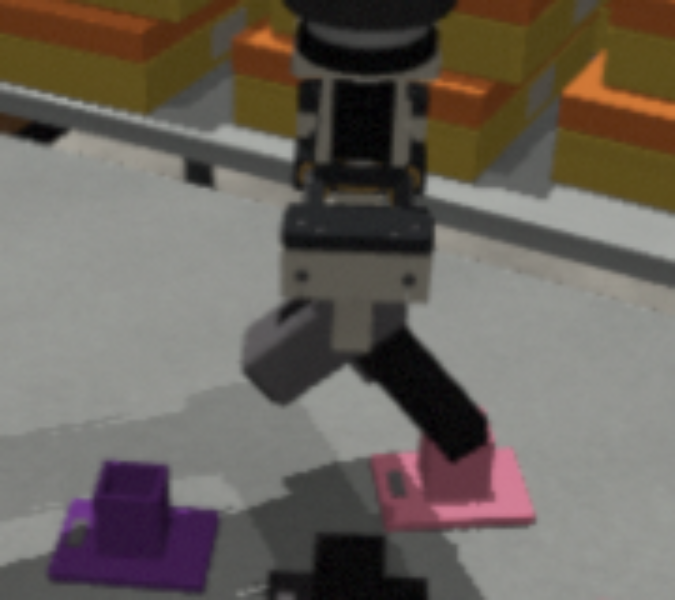

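Scanner now hangs about 40° nose-down, clear of the cradle. I'll measure the tilt and window position from depth.

```bash
cat > tilt.py <<'E'
from h import *
def run(f,box):
    s=get_state();g=s['eef_pos']+[0,0,.019];yw=s['ee_rot'][2]
    z=np.load(f'pics/{f}.npz');p,d=z['p'],z['d']
    x0,x1,y0,y1=box
    v,u=np.mgrid[y0:y1,x0:x1];uv=np.c_[u.ravel(),v.ravel()];uv=uv[d[uv[:,1],uv[:,0]]>0]
    P=(pts('scene',uv,d)-g)*1000;a=np.array([np.cos(yw),np.sin(yw)])
    U=P[:,0]*a[0]+P[:,1]*a[1];V=-P[:,0]*a[1]+P[:,1]*a[0];Z=P[:,2]
    def rect(m,n):
        r=cv2.minAreaRect(np.c_[U[m],Z[m]].astype(np.float32));print(n,m.sum(),np.round(r[0],1),np.round(r[1],1),round(r[2],1),'corners',np.round(cv2.boxPoints(r)).tolist())
    h=(abs(V+14)<5)&(Z<-25)&(Z>-150)&(U>-20)&(U<130);rect(h,'handle')
    q=np.c_[U[h],Z[h]];w=np.linalg.svd(q-q.mean(0),full_matrices=False)[2][0];print('handle slant from vertical',np.degrees(np.arctan2(abs(w[0]),abs(w[1]))))
    k=(abs(V+23)<4)&(U<-12)&(U>-110)&(abs(Z)<90);rect(k,'head side')
E
python3 -c "
from tilt import *
run('s3',(265,345,100,160))"
```

```text
handle 494 [ 46.5 -66.6] [ 32.6 101.6] 40.8 corners [[1.0, -39.0], [67.0, -116.0], [92.0, -94.0], [26.0, -18.0]]
handle slant from vertical 41.56717822136492
head side 387 [-29.6 -33. ] [74.8 40.6] 41.9 corners [[-71.0, -43.0], [-44.0, -73.0], [12.0, -23.0], [-15.0, 7.0]]
```

Tilt is 41°, with the window at (−57, −58) mm from the grip point; the known geometry agrees. I'll travel high to above the goal pose, then lower.

servo_tool(moves=[{"dx":0.01,"dy":-0.012,"dz":0,"roll":0,"jaw":0.3},{"dx":0.02,"dy":-0.023,"dz":0,"roll":0,"jaw":0.3},{"dx":0.025,"dy":-0.029,"dz":0,"roll":0,"jaw":0.3},{"dx":0.025,"dy":-0.029,"dz":0,"roll":0.5,"jaw":0.3},{"dx":0.025,"dy":-0.029,"dz":0,"roll":0.5,"jaw":0.3},{"dx":0.025,"dy":-0.029,"dz":0,"roll":0.3,"jaw":0.3},{"dx":0.018,"dy":-0.02,"dz":0,"roll":0,"jaw":0.3},{"dx":0.01,"dy":-0.012,"dz":0,"roll":0,"jaw":0.3},{"dx":0,"dy":0,"dz":0,"roll":0,"jaw":0.3},{"dx":0,"dy":0,"dz":0,"roll":0,"jaw":0.3}])

```text
t: 10.3
eef_pos: [0.6335, 0.0719, 0.2584]
ee_rot: [-3.141, 0.0, 0.468]
force: [-0.5, 0.1, -1.6]
width: 0.0457
gripper_force: 45.0
```

servo_tool(moves=[{"dx":0,"dy":0,"dz":-0.01,"roll":0,"jaw":0.3},{"dx":0,"dy":0,"dz":-0.012,"roll":0,"jaw":0.3},{"dx":0,"dy":0,"dz":-0.012,"roll":0,"jaw":0.3},{"dx":0,"dy":0,"dz":-0.012,"roll":0,"jaw":0.3},{"dx":0,"dy":0,"dz":-0.012,"roll":0,"jaw":0.3},{"dx":0,"dy":0,"dz":-0.01,"roll":0,"jaw":0.3},{"dx":0,"dy":0,"dz":-0.008,"roll":0,"jaw":0.3},{"dx":0,"dy":0,"dz":-0.002,"roll":0,"jaw":0.3},{"dx":0,"dy":0,"dz":0,"roll":0,"jaw":0.3},{"dx":0,"dy":0,"dz":0,"roll":0,"jaw":0.3}])

```text
t: 11.55
eef_pos: [0.6342, 0.0717, 0.1811]
ee_rot: [3.141, -0.001, 0.467]
force: [-0.4, 0.1, -1.7]
width: 0.0455
gripper_force: 45.0
```

Run:
```python
from h import *
p,d=save('scene','s4'); cv2.imwrite('pics/s4c.png',cv2.resize(cv2.imread('pics/s4.png')[120:330,180:440],(743,600)))
from tilt import run
run('s4',(200,420,130,320))
```

```text
handle 455 [ 48.9 -69.4] [32.5 96.3] 41.1 corners [[5.0, -44.0], [68.0, -116.0], [93.0, -95.0], [29.0, -22.0]]
handle slant from vertical 43.12015383038156
head side 368 [-39.4  11.6] [ 53.5 156.7] 0.2 corners [[-66.0, 90.0], [-66.0, -67.0], [-12.0, -67.0], [-13.0, 90.0]]
```

View pics/s4c.png

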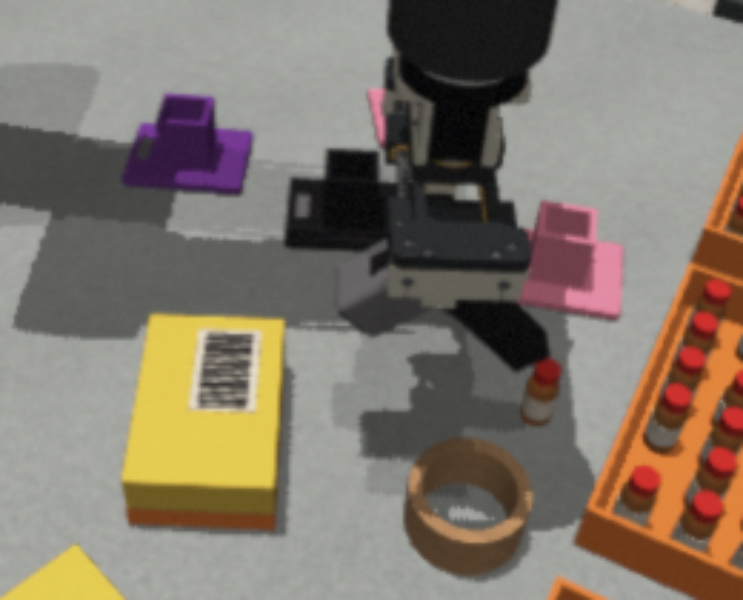

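Scanner is held about 42° nose-down, 122 mm from the label, with computed offsets under 1 mm. Nothing touches it: the foot is about 84 mm up, above the vial (crop (543,390)), and the carton hasn't moved. Handing in.

```bash
python3 -c "
from station import *
print(job_done())"
```

```text
the job is handed in; nothing more can be done
None
```

I handed the job in at about 11.6 s with the scanner out of its cradle and held still, about 42° nose-down, its window about 12 cm from the middle of the label and its width along the label's long side, and with nothing else touching or moved that I could see; no verdict came back.

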